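Unpin the grater and hold it ready over the bowl

ROBOT

A 7-joint arm with a two-finger parallel gripper is mounted at the origin on the work surface. World frame = base frame: x ahead of the robot, y to its left, z up, the work surface at z = 0. Lengths are in m, angles in rad, forces in N, time in s.
With the tool pointing down it reaches from about 0.4 to 0.9 m from the base axis. Payload 5.5 kg.
Tool frame: the origin (TCP) lies between the finger pads; the fingertips stand 19 mm ahead of it and the grasp point (between the pads) is the TCP (r.nose_length is the distance from the TCP to the fingertips, in m); z points along the fingers, y is the line along which they close (so a half turn about z gives the same grasp; the last joint's range is limited). The gripper opens to 92 mm and grips with 3 to 60 N. Pads are 19 mm wide; open, the fingers measure 130 mm over their backs; the gripper's body (75 mm by 190 mm) begins 47 mm behind the grasp point.
Start: joints at [-0.893, 0.501, -0.427, 1.55, 0.221, 1.138, -0.21], TCP at [0.262, 0.595, 0.246] pointing down, gripper open.
Joint ranges: [-2.88, 2.88], [-0.31, 2.03], [-1.54, 1.56], [0.2, 2.42], [-1.41, 4.55], [0.19, 2.02], [-2.57, 2.57]. Speed limits (rad/s): [2.57, 2.57, 3.14, 3.14, 3.14, 3.14, 3.14].

INTERFACE

Orientations are given as [roll, pitch, yaw] about the fixed x, y, z axes, in that order (R = Rz(yaw) Ry(pitch) Rx(roll)).
In Python, from rig import r, imaging, get_obs gives the robot as it stands (r), with the cameras (imaging) and the readings as plain functions.
- The arm moves only by the tool move_tool, called as a command line: name --argument value ..., lists and objects as JSON in quotes. Schema: {"type":"object","properties":{"plan":{"type":"array","items":{"type":"array","items":{"type":"number"},"minItems":6,"maxItems":6},"minItems":1,"maxItems":20},"finger_gap":{"type":"number"},"grip_force":{"type":"number"},"only":{"type":"string"},"quiet":{"type":"boolean"},"lines":{"type":"string"}},"required":["plan"],"additionalProperties":false}. plan is a list of rows, 1 to 20 of them, each of 6 numbers: dx, dy, dz in m, then a rotation vector rx, ry, rz in rad; each row shifts and turns the commanded pose from where the row before left it, along the tool's axes as they then stand; what a row does not reach is not made up. A row lasts 1/10 s, in which the tool goes at most 0.05 m and 0.15 rad, less where a joint would pass 70% of its speed; a pose out of reach is approached as far as the arm can. finger_gap is the opening from 0.0 (shut) to 1.0 (fully open), set as the call begins (left out keeps the last). The fingers move at their own pace and stop on an object; grip_force is the grip in N (left out, the last holds). Time passes only in rows, so rows that do not move let the fingers close. The tool returns the time, the measured TCP pose, the force, the opening and the grip force at its end. only (a regular expression) keeps the lines of the reply that match it, lines (a string "A,B") keeps lines A to B, and quiet returns only ok. Input that does not fit is refused with a message, and nothing moves.
- get_obs(): the state, without advancing time (a new reading comes with each control period).
- imaging.camera(name): name is "scene" or "side" or "wrist"; returns a dict with "image" (384x512x3 uint8, blue, green, red), "fx", "fy", "cx", "cy" (pixels), "xyz" and "attitude" of the camera in the world. Camera axes: x right, y down, z forward; pixel columns grow to the right and rows downward; lengths in m; the calibration is good to about 2 mm. A picture is of the moment at which its call begins. There is no depth.
- r.sign_off(): hands the job in; it is judged then, once.
The state is a dict: "t": time; "qpos": joint angles; "dq": joint speeds; "tau": joint torques, N m; "tool_pos": TCP position; "eef_rot": TCP orientation; "force": force on the tool from outside, world axes, zero at the start; "torque": the same for the moment, N m; "finger_gap": opening from 0.0 (shut) to 1.0 (fully open); "gripper_force": force on a finger pad.
Only numpy, scipy, OpenCV 4.12 (cv2) and the standard library are available. Lean on these libraries where they do the work, as an engineer would, in place of code of your own. Each camera call takes 0.05 s, during which the arm holds its last target. There are 200 camera calls.

TASK

Draw the keeper pin out of the bore in the grater's wooden guard and park it, lying, in the open-topped notch at the side of the guard. Then draw the grater up out of the guard and hold it ready for grating: toe over the middle of the bowl and a few centimetres above its rim, handle up, leaning about 45 degrees with the rough face upward. Finish while still holding it like that, still and touching nothing else, and leave the bowl and the other kitchen things where they are.

Things in the scene. Friction and masses are not known exactly. Their poses are not given: they have to be found in the camera images.
- holder: Brown wooden guard, fixed: upright box 104 mm wide (y), x -16 to +18 mm, 110 mm tall, holding the grater in a slot open at the top, 84 mm (y) by 12 mm (x), floor 10 mm up. Origin: under the slot's centre at worktop height; z up, -x front (yaw within 0.3 rad of 0). On its +y side (y 52 to 98, x -50 to +10 mm) stands the parking rest, a block with the notch on top.
- bore (a point): Mouth of the pin's bore, on its axis, at (-36, 0, 70) mm in the guard's frame, axes as the guard. The bore is 13 mm square and runs along +x from here through a boss 29 mm square, the slot and the guard's back wall.
- notch (a point): Middle of the floor of the U notch, at (-20, 75, 55) mm in the guard's frame, same axes. It runs along x, 30 mm either way, open at the top and both ends, 20 mm wide between walls 10 mm thick, 18 mm tall. Parked, the pin's shaft lies on this floor, tip to +x as in the bore, axis 5 mm above this point, the knob before the -x end, its centre 34 to 70 mm (best 47) from this point.
- pin: Keeper pin, 45 g, steel shaft 10 mm thick, dark wooden knob 22 mm in diameter, 24 mm long. Origin: knob centre; +x along the shaft to its tip at 80 mm. It starts lying loosely in the bore and through the grater, origin at about (-68, 0, 68.5) mm in the guard's frame; drawn 50 mm along the guard's -x it is out. Grip the knob from above across y. It may spin about x.
- grater: Flat hand grater, 0.1 to 0.2 kg: steel blade 80 mm wide (y), 130 long (z), 5 thick (x); black handle 28 mm wide (y), 18 thick (x), z 128 to 216 mm. Origin: middle of the bottom edge; +z to the handle, +x out of the toothed rough face. It starts in the slot, axes nearly as the guard's (may lean a few degrees), origin 10 mm up; drawn straight up it is clear when the toe is over 110 mm high.
- grater_toe (a point): Middle of the grater's bottom edge, at the grater's origin.
- bowl: Round white mixing bowl, 180 mm across the rim, 75 mm tall, 0.7 kg, standing loose on the worktop. Origin: centre of its underside, z up.
- bowl_rim (a point): Centre of the bowl's mouth, 75 mm above the worktop; axes as the bowl.
- mug: White mug, 80 mm wide, 90 mm tall, bystander. Origin: centre of its underside.
- shaker: Steel salt shaker, 44 mm wide, 72 mm tall, bystander. Origin: centre of its underside.
- mill: Dark wooden pepper mill, 56 mm wide, 165 mm tall, bystander. Origin: centre of its underside.
- soap: Clear dish-soap bottle, 64 mm wide, 190 mm tall, bystander. Origin: centre of its underside.
- jar: Glass jar with steel lid, 76 mm wide, 110 mm tall, bystander. Origin: centre of its underside.
- spoon: Wooden spoon lying flat between bowl and guard, along x, bystander. Origin: under its middle.
- can: Steel food can, 74 mm wide, 110 mm tall, bystander. Origin: centre of its underside.

How it is judged:
On the way, in this order (a step that is already met when the one before it is completed fails the run):
1. the pin is out of the bore, parked in the notch and let go, with the grater still in the guard (x of pin in the frame of notch between -0.07 and -0.034 m and y of pin in the frame of notch between -0.011 and 0.011 m and z of pin in the frame of notch between -0.003 and 0.013 m and angle between the x axis of pin and the x axis of holder, either way round below 0.25 rad and contact force between the fingers and pin below 0.05 N and z of grater_toe in the frame of holder below 0.04 m), for 0.3 s.
2. the grater is drawn up clear of the guard, in the fingers (z of grater_toe in the frame of holder above 0.112 m and contact force between the fingers and grater above 0.5 N), for 0.1 s.
At the end, for the whole second after the job is handed in: Fingers hold the grater still, free of all else: toe within 55 mm of the bowl's centre line and 10 to 110 mm above its rim, handle up, leaning 30 to 60 degrees, rough face up (normal within 63 degrees of vertical). Pin lies released along the notch, knob centre 34 to 70 mm before its middle (contact force between the fingers and grater above 0.5 N and horizontal distance between grater_toe and bowl_rim below 0.055 m and z of grater_toe in the frame of bowl_rim between 0.01 and 0.11 m and angle between grater's own z axis and vertical between 0.52 and 1.05 rad and angle between grater's own x axis and vertical below 1.1 rad and linear speed of grater below 0.03 m/s and angular speed of grater below 0.2 rad/s and contact force between grater and holder below 0.1 N and contact force between grater and bowl below 0.1 N and contact force between grater and pin below 0.1 N and contact force between grater and mug below 0.1 N and contact force between grater and shaker below 0.1 N and contact force between grater and mill below 0.1 N and contact force between grater and soap below 0.1 N and contact force between grater and jar below 0.1 N and contact force between grater and spoon below 0.1 N and contact force between grater and can below 0.1 N and x of pin in the frame of notch between -0.07 and -0.034 m and y of pin in the frame of notch between -0.011 and 0.011 m and z of pin in the frame of notch between -0.003 and 0.013 m and angle between the x axis of pin and the x axis of holder, either way round below 0.25 rad and contact force between the fingers and pin below 0.05 N); the arm keeps its last pose, push and grip.
It fails at once if the bowl is moved by more than 25 mm (distance of bowl from where it was at the start of the episode above 0.025 m).
It fails at once if a bystander is moved by more than 30 mm or tipped (distance of any of mug, shaker, mill, soap, jar, spoon, can from where it was at the start of the episode above 0.03 m or angle between any of mug, shaker, mill, soap, jar, can's own z axis and vertical above 0.5 rad).
It also fails if it takes over 67 s, if anything falls off the work surface, if the arm or the gripper's body presses on something with over 40 N, if the wrist force passes 120 N, or if a joint passes its speed limit or range.

## Working session

There is one attempt and no reset: what is moved stays moved. The work goes in short steps, Python scripts to look and compute and a tool call to move; the robot and the scene stay as the last step left them, time stands still between calls to the robot, and variables do not carry over. Pictures are saved under pics/ and viewed, at most 10 in all, crops included, and the job is handed in when it is done.

```bash
ls; mkdir -p pics
```

Run:
```python
from rig import r, imaging, get_obs
import cv2,numpy as np
o=get_obs();print(o)
ims=[]
for n in("scene","side","wrist"):
    c=imaging.camera(n);cv2.imwrite(f"pics/{n}0.png",c["image"]);print(n,{k:c[k] for k in c if k!="image"})
```

```text
pics
rig.py
{'t': 0.0, 'qpos': array([-0.89279577,  0.50185054, -0.42679151,  1.551441  ,  0.22079529,
        1.13827374, -0.21030625]), 'dq': array([ 0.0013626 ,  0.00018301, -0.00067028,  0.00223855, -0.00013113,
        0.00238468, -0.00143675]), 'tau': array([-7.85174725e-04, -5.66586435e+01, -5.81634253e+00, -2.79120898e+01,
       -6.85734185e-02,  3.05337820e-02,  1.85094673e-04]), 'tool_pos': array([0.26173005, 0.59426356, 0.24468039]), 'eef_rot': array([-3.13967648e+00, -7.76294567e-05,  2.72683713e+00]), 'force': array([ 0.12654532, -0.50039326, -0.31036144]), 'torque': array([ 0.00588239,  0.00225503, -0.01273838]), 'gripper_force': 0.0, 'finger_gap': 1.0005448842141307}
scene {'fx': 414.282190888973, 'fy': 414.282190888973, 'cx': 259.8259683163632, 'cy': 189.29560728709362, 'xyz': array([0.92942722, 0.61431239, 0.69832958]), 'attitude': array([-2.31420646, -0.00997863,  2.64181354])}
side {'fx': 388.10529915935257, 'fy': 388.10529915935257, 'cx': 255.06812756241658, 'cy': 195.2719025687378, 'xyz': array([ 0.24927842, -0.37293409,  0.70108933]), 'attitude': array([-2.44654207, -0.00374188, -0.75049821])}
wrist {'fx': 266.9026535636313, 'fy': 266.9026535636313, 'cx': 256.6341808009418, 'cy': 188.95853008669113, 'xyz': array([0.19336658, 0.62449836, 0.38486393]), 'attitude': array([2.86338921e+00, 1.49110405e-03, 1.15604281e+00])}
```

View pics/scene0.png

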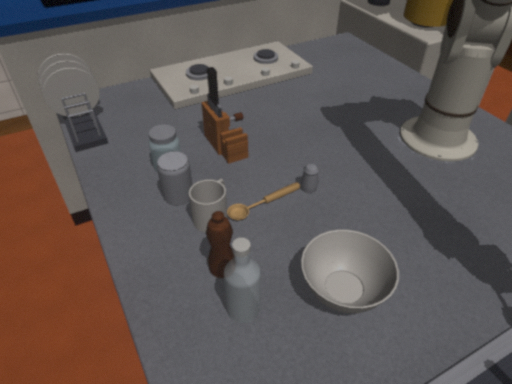

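View pics/side0.png

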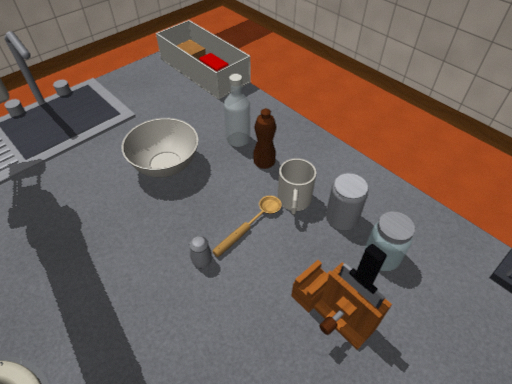

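The scene view shows the guard at about (222,125), its handle at (212,85), the knob at (238,117), the rest at (235,147) and the bowl at (348,270). In the side view the handle is at (372,262), the knob at (328,325), the rest at (312,280) and the bowl at (160,148). Next I'll zoom in on the guard in both views.

Create h.py:
```python
import numpy as np,cv2
from scipy.spatial.transform import Rotation as R
def cam(c): return R.from_euler('xyz',c["attitude"]).as_matrix()
def ray(c,p):
    d=cam(c)@np.array([(p[0]-c["cx"])/c["fx"],(p[1]-c["cy"])/c["fy"],1]);return np.array(c["xyz"]),d/np.linalg.norm(d)
def plane(c,p,z):
    o,d=ray(c,p);return o+d*(z-o[2])/d[2]
def tri(obs):
    A=0;b=0;L=[]
    for c,p in obs:
        o,d=ray(c,p);M=np.eye(3)-np.outer(d,d);A=A+M;b=b+M@o;L.append((M,o))
    x=np.linalg.solve(A,b);return x,max(np.linalg.norm(M@(x-o)) for M,o in L)
def proj(c,X):
    v=cam(c).T@(np.array(X)-c["xyz"]);return np.array([c["cx"]+c["fx"]*v[0]/v[2],c["cy"]+c["fy"]*v[1]/v[2]])
```

Run:
```python
from rig import r, imaging, get_obs
from h import *
import pickle
s=imaging.camera("scene");d=imaging.camera("side");pickle.dump((s,d),open("c0.pkl","wb"))
print(proj(s,[0,0,0]),proj(d,[.26,.6,.2]))
a=cv2.resize(s["image"][60:165,190:260],None,fx=5.6,fy=5.6,interpolation=cv2.INTER_CUBIC)
b=cv2.resize(d["image"][240:350,285:395],None,fx=3.6,fy=3.6,interpolation=cv2.INTER_CUBIC)
out=np.zeros((600,800,3),np.uint8);out[:588,:392]=a;out[:396,400:796]=b
cv2.imwrite("pics/z1.png",out)
```

```text
[437.2596552  138.07542783] [-47.54735801  88.15165745]
```

View pics/z1.png

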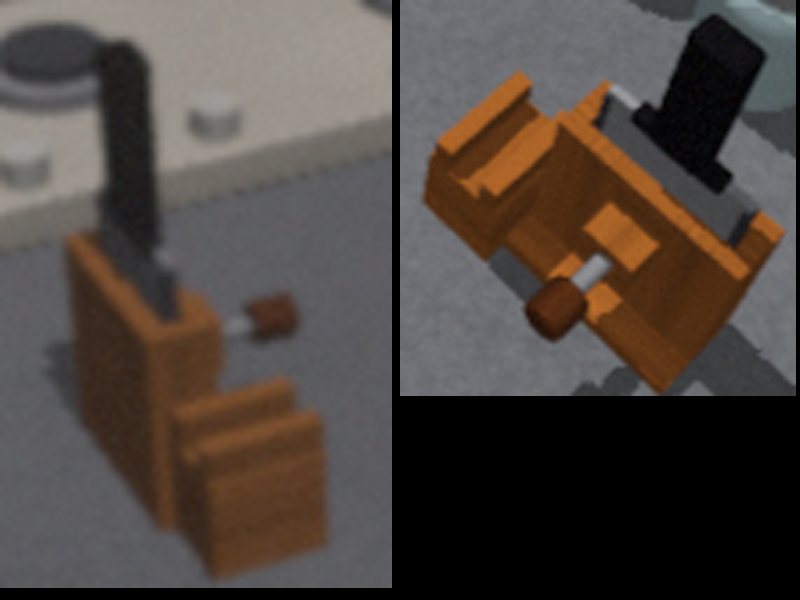

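Create m1.py:
```python
from h import *
import pickle
s,d=pickle.load(open("c0.pkl","rb"))
S=lambda u,v:(s,(190+u/5.6-.4,60+v/5.6-.4)); D=lambda u,v:(d,(285+(u-400)/3.6-.4,240+v/3.6-.4))
def T(n,a,b): x,e=tri([S(*a),D(*b)]);print(n,x.round(4),round(e,4));return x
T("knob",(271,316),(557,308));T("handletop",(125,50),(730,33))
f=T("restF",(322,418),(437,150));b=T("restB",(205,460),(522,75))
T("guardFy",(218,320),(558,118))
v=(b-f);print("yaw",np.arctan2(v[1],v[0]),np.linalg.norm(v))
A=plane(d,D(558,118)[1],.11);B=plane(d,D(742,277)[1],.11);print("gd front edge",A,B,np.arctan2(*(A-B)[[1,0]])-np.pi/2,np.linalg.norm(A-B))
A=plane(s,S(68,238)[1],.11);B=plane(s,S(150,337)[1],.11);print("gd back edge",A,B,np.arctan2(*(B-A)[[1,0]])-np.pi/2,np.linalg.norm(A-B))
# bowl: rim contour ellipse
for c,box in((s,(290,225,410,320)),(d,(115,110,210,190))):
    x0,y0,x1,y1=box;im=c["image"][y0:y1,x0:x1].astype(int)
    warm=((im[...,2]-im[...,0])>6)&(im.max(2)>60);warm=cv2.morphologyEx(warm.astype(np.uint8),cv2.MORPH_OPEN,np.ones((3,3)))
    cs,_=cv2.findContours(warm,cv2.RETR_EXTERNAL,cv2.CHAIN_APPROX_NONE);k=cv2.convexHull(max(cs,key=cv2.contourArea))[:,0]+[x0,y0]
    P=np.array([plane(c,p,.075)[:2] for p in k]);print("bowl",cv2.boundingRect(k),*cv2.minEnclosingCircle(P.astype(np.float32)))
```

```bash
python3 m1.py
```

```text
knob [ 0.5066 -0.2761  0.0696] 0.0014
handletop [ 0.5756 -0.2745  0.2282] 0.0028
restF [ 0.5247 -0.1844  0.0709] 0.0006
restB [ 0.5872 -0.1838  0.0691] 0.0023
guardFy [ 0.559  -0.2238  0.1128] 0.0018
yaw 0.010661148257275025 0.06250588979756508
gd front edge [ 0.56216239 -0.22394449  0.11      ] [ 0.56129911 -0.3291917   0.11      ] -0.008202204721306172 0.10525074732274908
gd back edge [ 0.58919866 -0.32551822  0.11      ] [ 0.58973674 -0.22781209  0.11      ] -0.005507099897950063 0.09770760729855398
bowl (302, 230, 74, 79) (0.5532121658325195, 0.28360211849212646) 0.08938422054052353
bowl (128, 118, 70, 53) (0.5532927513122559, 0.27907079458236694) 0.09076264500617981
```

Calibration checks out. The guard yaw is about 0 and its origin is about (0.5747, -0.2765). The knob is at (0.507, -0.276, 0.0695) and the bowl at (0.553, 0.281).

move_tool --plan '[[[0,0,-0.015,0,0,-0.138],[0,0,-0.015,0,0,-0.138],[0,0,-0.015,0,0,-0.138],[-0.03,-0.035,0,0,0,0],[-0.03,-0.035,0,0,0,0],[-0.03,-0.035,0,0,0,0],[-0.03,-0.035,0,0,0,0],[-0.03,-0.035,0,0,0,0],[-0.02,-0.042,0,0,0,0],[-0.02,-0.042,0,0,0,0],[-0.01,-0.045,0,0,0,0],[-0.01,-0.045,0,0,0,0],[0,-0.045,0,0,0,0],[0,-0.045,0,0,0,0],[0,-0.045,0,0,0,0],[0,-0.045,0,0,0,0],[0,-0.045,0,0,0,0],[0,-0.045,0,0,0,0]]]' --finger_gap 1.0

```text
refused: plan[0]: the value is too long (schema: maxItems 6). Nothing was moved.
```

The error is about the shape of the input: a list of rows, each a list of 6 numbers. Fixing that and sending the same move.

move_tool --plan '[[0,0,-0.015,0,0,-0.138],[0,0,-0.015,0,0,-0.138],[0,0,-0.015,0,0,-0.138],[-0.03,-0.035,0,0,0,0],[-0.03,-0.035,0,0,0,0],[-0.03,-0.035,0,0,0,0],[-0.03,-0.035,0,0,0,0],[-0.03,-0.035,0,0,0,0],[-0.02,-0.042,0,0,0,0],[-0.02,-0.042,0,0,0,0],[-0.01,-0.045,0,0,0,0],[-0.01,-0.045,0,0,0,0],[0,-0.045,0,0,0,0],[0,-0.045,0,0,0,0],[0,-0.045,0,0,0,0],[0,-0.045,0,0,0,0],[0,-0.045,0,0,0,0],[0,-0.045,0,0,0,0]]' --finger_gap 1.0

```text
t: 2.05
tool_pos: [0.4711, -0.026, 0.291]
eef_rot: [-3.142, 0.001, 3.141]
force: [0.4, -0.7, 0.1]
finger_gap: 0.996
gripper_force: 0.0
```

move_tool --plan '[[0,-0.045,0,0,0,0],[0,-0.045,0,0,0,0],[0,-0.045,0,0,0,0],[0,-0.04,0,0,0,0],[0,-0.01,0,0,0,0],[0,0,0,0,0,0],[0,0,0,0,0,0]]'

```text
t: 2.75
tool_pos: [0.4714, -0.2078, 0.2905]
eef_rot: [3.14, -0.0, -3.141]
force: [0.9, 0.6, -0.2]
finger_gap: 0.997
gripper_force: 0.0
```

move_tool --plan '[[-0.017,-0.034,0,0,0,0],[-0.018,-0.034,0,0,0,0],[0,0,0,0,0,0],[0,0,0,0,0,0]]'

```text
t: 3.15
tool_pos: [0.5068, -0.2755, 0.2902]
eef_rot: [3.14, -0.001, -3.141]
force: [-0.0, -0.1, 0.5]
finger_gap: 0.997
gripper_force: 0.0
```

Run:
```python
from rig import r, imaging, get_obs
from h import *
import pickle
o=get_obs();print(o["qpos"].round(2),o["tool_pos"])
w=imaging.camera("wrist");pickle.dump(w,open("w1.pkl","wb"));print(w["xyz"],w["attitude"],proj(w,[.5066,-.276,.0695]),proj(w,[.555,-.2015,.055]))
cv2.imwrite("pics/w1.png",w["image"])
```

```text
[ 0.47  0.3  -0.02  1.7   0.01  1.15  2.02] [ 0.50676427 -0.2755066   0.2901841 ]
[ 0.43211775 -0.27571315  0.43032892] [ 2.86388313e+00 -1.88425008e-03  1.57175725e+00] [255.87993344 169.13166147] [306.2487987  199.30685053]
```

View pics/w1.png

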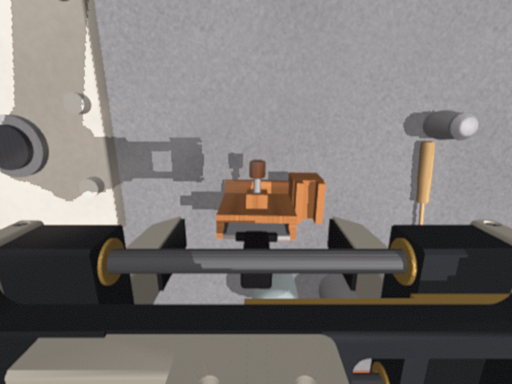

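The wrist view shows the knob at (257,169), the rest with its notch at x≈306 and the handle top at (256,245). The knob was predicted at (256,169), so the estimate holds. Next I descend and grip it.

move_tool --plan '[[0,0.001,0.04,0,0,0],[0,0,0.04,0,0,0],[0,0,0.04,0,0,0],[0,0,0.04,0,0,0],[0,0,0.03,0,0,0],[0,0,0.02,0,0,0],[0,0,0.011,0,0,0],[0,0,0,0,0,0],[0,0,0,0,0,0]]'

```text
t: 4.1
tool_pos: [0.5071, -0.2757, 0.0707]
eef_rot: [-3.141, 0.001, -3.141]
force: [0.6, -0.0, -0.0]
finger_gap: 1.0
gripper_force: 0.0
```

move_tool --plan '[[0,0,0,0,0,0],[0,0,0,0,0,0],[0,0,0,0,0,0],[0,0,0,0,0,0],[0,0,0,0,0,0],[0,0,0,0,0,0],[0,0,0,0,0,0],[0,0,0,0,0,0],[0,0,0,0,0,0],[0,0,0,0,0,0]]' --finger_gap 0.0 --grip_force 25

```text
t: 5.1
tool_pos: [0.5062, -0.2763, 0.0697]
eef_rot: [3.142, -0.0, 3.141]
force: [-0.3, 0.1, 0.5]
finger_gap: 0.231
gripper_force: 24.9
```

move_tool --plan '[[0.01,0,0,0,0,0],[0.01,0,0,0,0,0],[0.01,0,0,0,0,0],[0.01,0,0,0,0,0],[0.01,0,0,0,0,0],[0.01,0,0,0,0,0],[0.005,0,0,0,0,0],[0,0,0,0,0,0],[0,0,0,0,0,0]]'

```text
t: 6.0
tool_pos: [0.4416, -0.2763, 0.0699]
eef_rot: [-3.141, 0.001, 3.141]
force: [0.3, 0.1, -0.4]
finger_gap: 0.235
gripper_force: 24.9
```

Run:
```python
from rig import r, imaging, get_obs
from h import *
import pickle
s=imaging.camera("scene");d=imaging.camera("side");pickle.dump((s,d),open("c1.pkl","wb"))
f=lambda c:cv2.resize(c["image"][p[1]-45:p[1]+45,p[0]-60:p[0]+60],None,fx=6,fy=6,interpolation=cv2.INTER_CUBIC)
out=[]
for c in(s,d):
    p=proj(c,[.49,-.255,.07]).astype(int);print(p)
    out.append(cv2.resize(c["image"][p[1]-40:p[1]+40,p[0]-70:p[0]+70],(525,300),interpolation=cv2.INTER_CUBIC))
cv2.imwrite("pics/z2.png",np.vstack(out))
```

```text
[246 117]
[311 322]
```

View pics/z2.png

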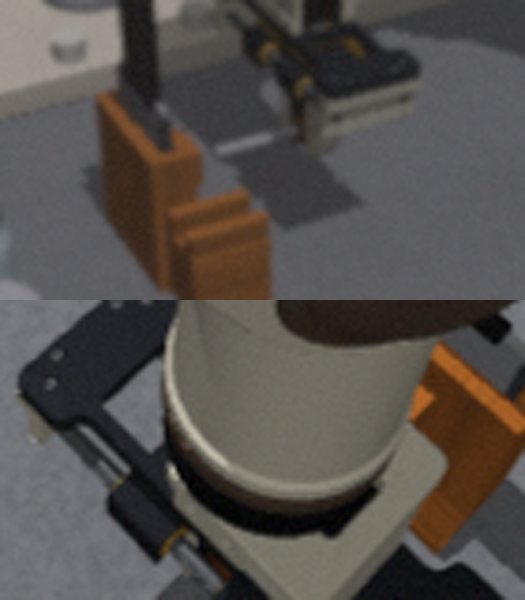

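The pin is out and horizontal, with its tip at scene crop pixel (217,150). Before placing it, I'll refine the notch's lateral position from the stored wrist image.

Run:
```python
from h import *
import pickle
w=pickle.load(open("w1.pkl","rb"))
for v in (180,190,200,210): print(v,w["image"][v,284:330,2].tolist())
for x in(.525,.555,.585):
  print([proj(w,[x,y,.073]).round(1).tolist() for y in(-.2215,-.2115,-.1915,-.1815)])
```

```text
180 [97, 101, 99, 99, 93, 80, 74, 74, 87, 116, 119, 103, 99, 99, 100, 101, 100, 104, 132, 167, 175, 177, 171, 162, 158, 157, 153, 149, 152, 151, 148, 134, 111, 102, 103, 103, 102, 101, 108, 137, 162, 167, 162, 159, 161, 164]
190 [133, 133, 134, 133, 109, 85, 76, 81, 107, 124, 107, 93, 150, 211, 224, 223, 223, 223, 222, 220, 215, 213, 215, 207, 158, 132, 131, 134, 133, 134, 129, 92, 68, 109, 195, 225, 224, 223, 223, 224, 221, 188, 161, 155, 153, 150]
200 [104, 104, 105, 106, 106, 104, 97, 96, 126, 125, 92, 122, 205, 225, 223, 221, 221, 222, 221, 215, 211, 212, 213, 205, 158, 131, 131, 135, 135, 129, 102, 72, 102, 181, 221, 224, 222, 222, 223, 220, 186, 157, 152, 153, 152, 157]
210 [103, 99, 102, 104, 103, 106, 107, 104, 104, 102, 115, 176, 217, 223, 221, 221, 220, 221, 215, 209, 209, 212, 204, 159, 132, 131, 131, 134, 129, 103, 74, 92, 169, 215, 223, 222, 221, 223, 220, 190, 161, 153, 152, 152, 152, 157]
[[295.3, 182.7], [302.5, 182.7], [316.9, 182.7], [324.2, 182.7]]
[[294.4, 203.3], [301.5, 203.3], [315.6, 203.3], [322.7, 203.3]]
[[293.6, 222.9], [300.5, 222.9], [314.3, 222.9], [321.3, 222.9]]
```

move_tool --plan '[[0,0,-0.01,0,0,0],[0,0,-0.01,0,0,0],[0,0.025,0,0,0,0],[0,0.025,0,0,0,0],[0,0.025,0,0,0,0],[0,0,0,0,0,0],[-0.02,0,0,0,0,0],[-0.02,0,0,0,0,0],[-0.02,0,0,0,0,0],[-0.005,0,0,0,0,0],[0,0,0,0,0,0],[0,0,0.008,0,0,0],[0,0,0.008,0,0,0],[0,0,0.006,0,0,0],[0,0,0,0,0,0],[0,0,0,0,0,0]]'

```text
t: 7.7
tool_pos: [0.5058, -0.2012, 0.0673]
eef_rot: [3.141, -0.001, 3.141]
force: [-0.5, 0.1, 0.2]
finger_gap: 0.231
gripper_force: 25.0
```

move_tool --plan '[[0,0,0.003,0,0,0],[0,0,0.003,0,0,0],[0,0,0,0,0,0],[0,0,0,0,0,0]]'

```text
t: 8.1
tool_pos: [0.5063, -0.2012, 0.0616]
eef_rot: [3.142, -0.0, 3.141]
force: [0.2, 1.5, -0.3]
finger_gap: 0.234
gripper_force: 25.0
```

move_tool --plan '[[0,0,0,0,0,0],[0,0,0,0,0,0],[0,0,0,0,0,0],[0,0,0,0,0,0],[0,0,0,0,0,0],[0,0,0,0,0,0],[0,0,0,0,0,0],[0,0,0,0,0,0]]' --finger_gap 1.0

```text
t: 8.9
tool_pos: [0.5063, -0.2013, 0.0617]
eef_rot: [3.142, -0.0, 3.141]
force: [-0.3, -0.4, 0.3]
finger_gap: 0.879
gripper_force: 0.0
```

move_tool --plan '[[0,0,-0.02,0,0,0],[0,0,-0.03,0,0,0],[0,0,-0.04,0,0,0],[0,0,-0.04,0,0,0],[0,0,-0.04,0,0,0],[0,0,-0.04,0,0,0],[0,0,-0.03,0,0,0],[0,0,0,0,0,0],[0,0,0,0,0,0]]'

```text
t: 9.8
tool_pos: [0.5065, -0.2013, 0.3024]
eef_rot: [-3.141, 0.002, 3.141]
force: [0.0, -0.8, -0.9]
finger_gap: 0.999
gripper_force: 0.0
```

Run:
```python
from rig import r, imaging, get_obs
from h import *
import pickle
s=imaging.camera("scene");w=imaging.camera("wrist");pickle.dump((s,w),open("c2.pkl","wb"))
out=[]
for c,x in((s,[.54,-.22,.07]),(w,[.53,-.23,.07])):
    p=proj(c,x).astype(int);print(p)
    out.append(cv2.resize(c["image"][p[1]-40:p[1]+40,p[0]-70:p[0]+70],(525,300),interpolation=cv2.INTER_CUBIC))
cv2.imwrite("pics/z3.png",np.vstack(out))
```

```text
[235 129]
[236 184]
```

View pics/z3.png

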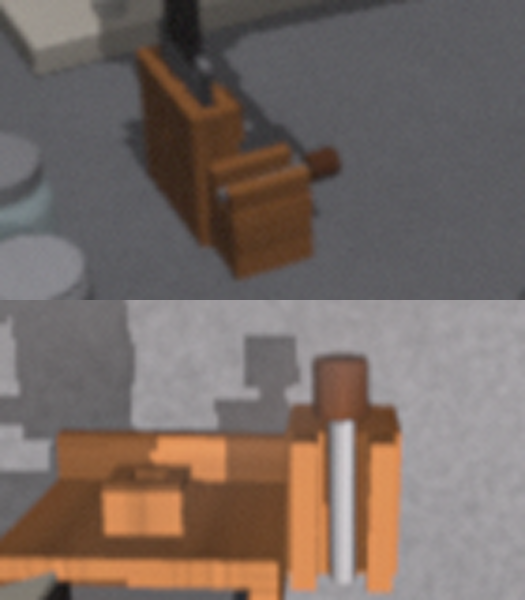

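The pin lies in the notch with its knob just in front of the rest (wrist crop pixel (341,388)) and its tip at the rear end. Next is the grater.

move_tool --plan '[[-0.023,-0.025,0,0,0,0],[-0.023,-0.025,0,0,0,0],[-0.023,-0.0245,0,0,0,0],[0,0,0,0,0,0],[0,0,0.03,0,0,0],[0,0,0.03,0,0,0],[0,0,0.03,0,0,0],[0,0,0.02,0,0,0],[0,0,0.004,0,0,0],[0,0,0,0,0,0],[0,0,0,0,0,0]]' --finger_gap 1.0

```text
t: 11.0
tool_pos: [0.5757, -0.2759, 0.1886]
eef_rot: [-3.141, 0.001, 3.141]
force: [0.0, 1.0, 0.7]
finger_gap: 0.999
gripper_force: 0.0
```

Run:
```python
from rig import r, imaging, get_obs
from h import *
s=imaging.camera("scene");d=imaging.camera("side")
out=[]
for c in(s,d):
    p=proj(c,[.575,-.276,.19]).astype(int);print(p)
    out.append(cv2.resize(c["image"][p[1]-40:p[1]+40,p[0]-70:p[0]+70],(525,300),interpolation=cv2.INTER_CUBIC))
cv2.imwrite("pics/z4.png",np.vstack(out))
```

```text
[211  81]
[368 263]
```

View pics/z4.png

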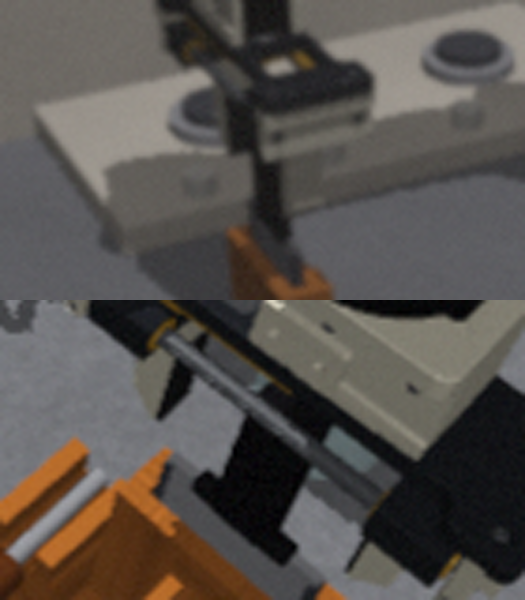

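The handle is centred between the fingers, so I'll grip it and draw it up.

move_tool --plan '[[0,0,0,0,0,0],[0,0,0,0,0,0],[0,0,0,0,0,0],[0,0,0,0,0,0],[0,0,0,0,0,0],[0,0,0,0,0,0],[0,0,0,0,0,0],[0,0,0,0,0,0],[0,0,0,0,0,0],[0,0,0,0,0,0]]' --finger_gap 0.0 --grip_force 55

```text
t: 12.1
tool_pos: [0.5752, -0.2759, 0.1876]
eef_rot: [3.142, -0.0, 3.141]
force: [0.2, -0.6, -0.0]
finger_gap: 0.304
gripper_force: 55.0
```

move_tool --plan '[[0,0,-0.01,0,0,0],[0,0,-0.01,0,0,0],[0,0,-0.01,0,0,0],[0,0,0,0,0,0]]'

```text
t: 12.5
tool_pos: [0.5766, -0.2765, 0.2204]
eef_rot: [-3.14, 0.004, 3.141]
force: [0.3, -0.2, -1.2]
finger_gap: 0.305
gripper_force: 55.0
```

move_tool --plan '[[0,0,-0.015,0,0,0],[0,0,-0.02,0,0,0],[0,0,-0.02,0,0,0],[0,0,-0.02,0,0,0],[0,0,-0.025,0,0,0],[0,0,-0.025,0,0,0],[0,0,-0.025,0,0,0],[0,0,-0.025,0,0,0],[0,0,-0.025,0,0,0],[0,0,0,0,0,0],[0,0,0,0,0,0]]'

```text
t: 13.6
tool_pos: [0.5752, -0.2758, 0.4183]
eef_rot: [-3.141, 0.001, 3.141]
force: [0.1, 0.0, -1.8]
finger_gap: 0.299
gripper_force: 55.0
```

Run:
```python
from rig import r, imaging, get_obs
from h import *
import pickle
s=imaging.camera("scene");d=imaging.camera("side");pickle.dump((s,d),open("c3.pkl","wb"));print(get_obs()["qpos"].round(2))
for c in(s,d):print(proj(c,[.576,-.276,.25]))
cv2.imwrite("pics/s5.png",cv2.resize(np.hstack([s["image"][:260,110:400],d["image"][:300,200:512][:260]]),None,fx=1.3,fy=1.3))
```

```text
[ 0.41  0.34 -0.01  1.36  0.    1.44  1.97]
[209.85314481  59.40997856]
[379.21454357 241.49188292]
```

View pics/s5.png

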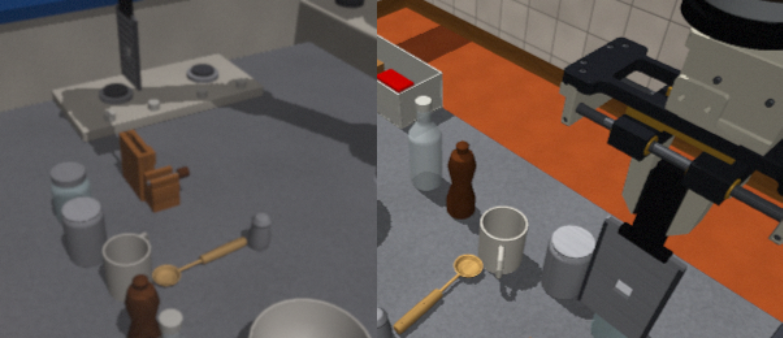

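The grater is clear, with the scene view showing the toothed face toward +x, and the pin is still parked. Now I move over to the bowl.

move_tool --plan '[[0,0.015,0,0,0,0],[0,0.03,0,0,0,0],[0.005,0.03,0,0,0,0],[0.005,0.03,0,0,0,0],[0.005,0.03,0,0,0,0],[0.005,0.03,0,0,0,0],[0.005,0.03,0,0,0,0],[0.005,0.03,0,0,0,0],[0.005,0.03,0,0,0,0],[0.005,0.03,0,0,0,0],[0.01,0.03,0,0,0,0],[0.01,0.03,0,0,0,0],[0.01,0.03,0,0,0,0],[0.01,0.03,0,0,0,0],[0.01,0.03,0,0,0,0],[0.01,0.03,0,0,0,0],[0.01,0.03,0,0,0,0],[0.01,0.03,0,0,0,0],[0.01,0.03,0,0,0,0],[0.01,0.01,0,0,0,0]]'

```text
t: 15.7
tool_pos: [0.4327, 0.2932, 0.4168]
eef_rot: [3.141, -0.002, -3.137]
force: [0.2, -0.0, -2.1]
finger_gap: 0.304
gripper_force: 55.0
```

move_tool --plan '[[0,0,0,0,0,0],[0,0,0,0,-0.06,0],[0,0,0,0,-0.08,0],[0,0,0,0,-0.08,0],[0,0,0,0,-0.08,0],[0,0,0,0,-0.08,0],[0,0,0,0,-0.08,0],[0,0,0,0,-0.08,0],[0,0,0,0,-0.08,0],[0,0,0,0,-0.08,0],[0,0,0,0,-0.05,0],[0,0,0,0,0,0],[0,0,0,0,0,0]]'

```text
t: 17.0
tool_pos: [0.4361, 0.2878, 0.4176]
eef_rot: [-3.14, 0.749, 3.14]
force: [0.9, 0.5, -1.0]
finger_gap: 0.304
gripper_force: 55.0
```

```bash
python3 -c "
from rig import r, imaging, get_obs;print(get_obs()['qpos'].round(2))"
```

```text
[-0.32 -0.18 -0.62  2.11  0.68  0.84  0.24]
```

move_tool --plan '[[0.0136,-0.002,0.0146,0,0,0],[0.0136,-0.002,0.0146,0,0,0],[0.0136,-0.002,0.0146,0,0,0],[0.0136,0,0.0146,0,0,0],[0.0136,0,0.0146,0,0,0],[0.0136,0,0.0146,0,0,0],[0.0136,0,0.0146,0,0,0],[0.01,0,0.011,0,0,0],[0,0,0,0,0,0],[0,0,0,0,0,0],[0,0,0,0,0,0]]'

```text
t: 18.1
tool_pos: [0.4367, 0.2836, 0.2644]
eef_rot: [3.14, 0.751, 3.139]
force: [-0.5, -0.3, -1.3]
finger_gap: 0.304
gripper_force: 55.0
```

Run:
```python
from rig import r, imaging, get_obs
from h import *
print(get_obs()["qpos"].round(2))
s=imaging.camera("scene");d=imaging.camera("side")
cv2.imwrite("pics/s6.png",cv2.resize(np.hstack([s["image"][60:360,180:512],d["image"][40:340,90:400]]),None,fx=1.24,fy=1.24))
```

```text
[-0.32  0.07 -0.72  2.31  1.19  0.73 -0.38]
```

View pics/s6.png

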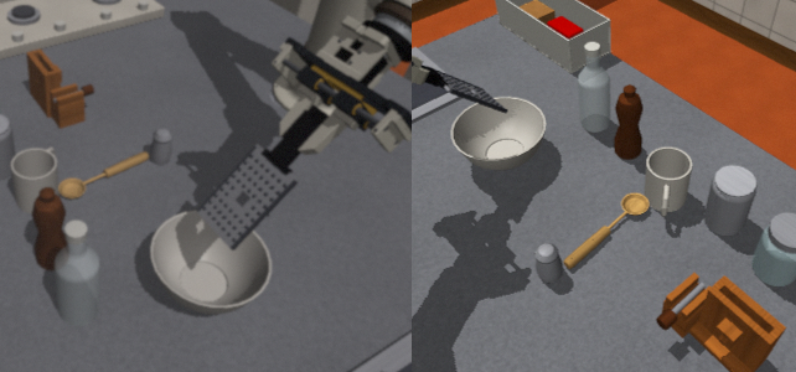

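Run:
```python
from rig import r, imaging, get_obs
from h import *
s=imaging.camera("scene");d=imaging.camera("side")
for c,ox,oy,e in((s,180,60,0),(d,90,40,412)):
  for y in(.2436,.2836,.3236):
    p=proj(c,[.558,y,.134]);print(((p-[ox,oy])*1.24+[e,0]).round(0))
o=get_obs();print(o["dq"].round(3),o["gripper_force"])
```

```text
[196. 212.]
[213. 231.]
[231. 251.]
[506. 111.]
[494. 100.]
[482.  90.]
[-0.001  0.005 -0.002  0.005  0.001 -0.    -0.006] 54.99805390834808
```

The observed toe corners, at (196,208) and (235,247) in the scene crop and (506,110) in the side crop, match the prediction. That puts the toe at about (0.558, 0.284, 0.134), and the arm is still.

```bash
python3 -c "
from rig import r, imaging, get_obs;print(r.sign_off())"
```

```text
the job is handed in; nothing more can be done
None
```

I handed the job in at about 18 s (no verdict came back), with the pin parked in the notch and the grater held still, leaning about 43° rough face up, its toe about 6 mm off the bowl's centre and 59 mm above its rim.

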